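# Shut the chest, draw the gouge, hold it level

## Robot

A 6-joint arm with a two-finger parallel gripper is mounted at the origin on the work surface. World frame = base frame: x ahead of the robot, y to its left, z up, the work surface at z = 0. Lengths are in mm, angles in rad, forces in N, time in s.
With the tool pointing down it reaches from about 350 to 975 mm from the base axis. Payload 7.1 kg.
Tool frame: the origin (TCP) lies on the centre line of the jaws, within the pads' length; the fingertips stand 25 mm ahead of it and the grasp point (between the pads) lies 6 mm ahead of it (ctrl.nose_length is the distance from the TCP to the fingertips, in mm); x points along the fingers, y is the direction in which the jaws open and shut, and the axes are right-handed (so a half turn about x gives the same grasp; the last joint's range is limited). The gripper opens to 88 mm and grips with 3 to 60 N. Pads are 20 mm wide; open, the fingers measure 115 mm over their backs; the gripper's body (75 mm by 178 mm) begins 61 mm behind the grasp point.
Start: joints at [1.298, 0.423, 1.63, -0, 1.089, -0.019], TCP at [156.896, 604.97, 247.675] pointing down, gripper open.
Joint ranges: [-3, 3], [-0.9, 2.11], [0.09, 2.58], [-1.31, 4.45], [0.11, 2.69], [-2.54, 2.54]. Speed limits (rad/s): [2.39, 2.39, 3.01, 3.14, 3.14, 3.14].

## Interface

Orientations are given as a rotation vector (axis times angle).
In Python, from workcell import ctrl gives the robot as it stands.
- The arm moves only by the tool arm_command, never from a script. Its argument "deltas" is a list of rows, each a list of 4 numbers: the shift along the tool's x, y, z in m, then the turn about the tool's x in rad. In form: [[tx, ty, tz, yaw], ...]. A call has 1 to 10 rows; each row shifts and turns the pose as measured when the row begins, along the tool's axes as they then stand; what a row does not reach is not made up. A row lasts 1/10 s, in which the tool goes at most 50 mm and 8.59 degrees, less where a joint would pass 70% of its speed; a pose out of reach is approached as far as the arm can. A call is refused whole if a number of a shift passes 0.05 or a number of a turn 0.15, either way. A call with a gripper value outside its range is refused whole. "hand" is the finger opening in m, from 0 to 0.0878, set as the call begins (left out, the last holds). The fingers move at their own pace and stop on an object; the grip force is fixed at half the most. Time passes only in rows, so rows that do not move let the fingers close. It gives the time, the measured TCP pose, the force and the opening at its end, in the units of the state.
- ctrl.get_obs(): the state, without advancing time (a new reading comes with each control period).
- ctrl.get_image(name): name is "scene" or "top" or "wrist"; returns the picture (420x560x3 uint8, red, green, blue); there is no depth.
- ctrl.get_calibration(name): a dict with "fx", "fy", "cx", "cy" (pixels), "dist" ([k1, k2, p1, p2, k3] as OpenCV has them; the pictures are not rectified), "R" (3x3) and "t" (3): a world point X has camera coordinates R X + t. Camera axes: x right, y down, z forward; pixel columns grow to the right and rows downward; lengths in mm; the calibration is good to about 2 mm. A picture is of the moment at which its call begins: read the wrist's pose just before it. get_calibration takes no time and is no camera call; for the wrist camera it gives the pose at the moment of the call.
- ctrl.close_job(): hands the job in, once; it reports no verdict.
The state is a dict: "t": time; "qpos": joint angles; "qvel": joint speeds; "joint_torque": joint torques, N m; "ee_pos": TCP position; "orientation": TCP orientation; "ft_force": force on the tool from outside, world axes, zero at the start; "moment": the same for the moment, N m; "width": finger opening in mm.
Only numpy, scipy, OpenCV 4.12 (cv2) and the standard library are available. Lean on these libraries where they do the work, as an engineer would, in place of code of your own. Each camera call takes 0.05 s, during which the arm holds its last target.

## Task

Get ready for turning: first push the tool chest's open drawer fully home until it clicks in at its detent. Then draw the long-handled gouge out of the leaning rack, turn it from its slant to level, and finish still holding it there in the gripper, level and still, about 25 cm or a little more above the bench and touching nothing else. Leave the two short-handled tools in the rack and everything else on the bench where it is.

Things in the scene. Friction and masses are not known exactly. Their poses are not given: they have to be found in the camera images.
- chest: Plywood tool chest fixed to the bench, 180 deep, 220 wide, 120 high. Origin on the bench under the middle of its front face; x points from the front to the back of the chest, z up. Its upper front is the drawer, the lower front a fixed panel. It may stand left or right of the rack.
- drawer (a joint): Opening of the chest's drawer in m: 0 = fully home, starts 0.05 to 0.10, at most 0.12; it opens along the chest's -x, towards the robot. It slides with about 1 N of friction, needs some 5 N over the detent hump at 13 to 6 mm open, and from 6 mm a spring draws it in and keeps it home at 0. Pushing it takes under 10 N.
- drawer_pull (a point): Centre of the flat front face of the drawer's steel bar pull, 89 above the bench; moves with the drawer; axes as the chest's. The bar is 80 wide, 12 high, 14 out from the front panel (214 wide, 46 to 108 above the bench). Push it with closed fingertips pointing down; with the drawer home it is 28 in front of the chest's origin, and the chest's top is 31 above it.
- rack: Wooden tool rack fixed to the bench, 130 deep, 264 wide, 95 high. Origin on the bench; 95 straight above it is the middle one of three socket mouths, 75 apart along y, in a 45 thick block. x points away from the robot. The sockets (15 mm holes) lean 35 degrees from vertical: the handles' ends lean to the rack's -x, towards the robot.
- gouge: Long-handled gouge, loose in any one of the sockets, about 0.11 kg. Origin on its axis at the shoulder between handle and blade, which rests on the socket's mouth; z runs along the axis to the handle's end (leans 35 degrees at the start). Handle: wooden cylinder 26 in diameter, 130 long (z 0 to 130). Blade: steel bar 12 in diameter (z 0 to -75), in the socket; draw it along z. Good grip: z = 90.
- gouge_tip (a point): Cutting tip of the gouge, 75 below the shoulder on the axis (body z = -75); at the start hidden in the rack, 34 above the bench.
- gouge_butt (a point): Free end of the gouge's handle (body z = +130), at the start 201 above the bench.
- skew: Bystander: short-handled turning tool in another socket of the rack, like the gouge but with a handle of 85. Origin at the shoulder, z up the handle, whose end is 165 above the bench.
- parter: Bystander: the other short-handled turning tool in the rack, same sizes.
- wax: Bystander: amber glass jar, 60 in diameter, 50 high, standing on the chest's top towards its back. Origin under its middle.
- mallet: Bystander: wooden mallet lying flat on the bench at the left, head 60 x 90 x 60, handle 28 in diameter. Origin on the bench under the handle.
- sander: Bystander: sanding block 110 x 60 x 33 lying on the bench at the right. Origin under its middle.
- calipers: Bystander: flat steel calipers about 120 x 80, 10 high, lying on the bench between chest and rack, nearer the robot. Origin on the bench in the middle.
- spindle: Bystander: turned wooden spindle with square ends 45 thick, 290 long, lying lengthwise on the bench at the far right. Origin under its middle, x along it.
There are look-alikes about, which are no part of the job. What is shaped like the gouge but green or orange is not meant.

How it is judged (in metres and radians):
On the way, in this order (a step that is already met when the one before it is completed fails the run):
1. the drawer is pushed home at its detent, the gouge still in the rack (value of joint drawer below 0.004 m and height (world z) of gouge_tip below 0.06 m), for 0.2 s.
2. the gouge is drawn out of its socket by the gripper (height (world z) of gouge_tip above 0.11 m and contact force between gouge and the fingers above 1 N), for 0.1 s.
At the end, for the whole second after the job is handed in: Drawer home (within 4 mm); the gouge held by the fingers and still, its axis level within 20 degrees either way, tip and handle end both more than 200 mm above the bench, touching neither rack, chest nor any other thing; every bystander within 30 mm of where it began (value of joint drawer below 0.004 m and height (world z) of each of gouge_tip, gouge_butt above 0.2 m and angle between gouge's own z axis and vertical between 1.22 and 1.92 rad and contact force between gouge and the fingers above 1 N and linear speed of gouge below 0.04 m/s and contact force between gouge and rack below 0.1 N and contact force between gouge and chest below 0.1 N and contact force between gouge and skew below 0.1 N and contact force between gouge and parter below 0.1 N and contact force between gouge and wax below 0.1 N and contact force between gouge and mallet below 0.1 N and contact force between gouge and sander below 0.1 N and contact force between gouge and calipers below 0.1 N and contact force between gouge and spindle below 0.1 N and distance of each of skew, parter, wax, mallet, sander, calipers, spindle from where it was at the start of the episode below 0.03 m); the arm keeps its last pose, push and grip.
It fails at once if a short-handled tool is disturbed (moved more than 30 mm) (distance of any of skew, parter from where it was at the start of the episode above 0.03 m).
It fails at once if another thing on the bench or chest is disturbed (moved more than 30 mm) (distance of any of wax, mallet, sander, calipers, spindle from where it was at the start of the episode above 0.03 m).
It also fails if it takes over 61 s, if anything falls off the work surface, if the arm or the gripper's body presses on something with over 40 N, if the wrist force passes 120 N, or if a joint passes its speed limit or range.

## Working session

There is one attempt and no reset: what is moved stays moved. The work goes in short steps, Python scripts to look and compute and a tool call to move; the robot and the scene stay as the last step left them, time stands still between calls to the robot, and variables do not carry over. Pictures are saved under pics/ and viewed, and the job is handed in when it is done.

Besides the shell and the picture viewer there is one more tool, called by a JSON object that holds its "api" and its "payload", one argument or row to a line. arm_command: Moves the arm, as the interface text tells. Its arguments: {"type":"object","properties":{"deltas":{"type":"array","items":{"type":"array","items":{"type":"number"}}},"hand":{"type":"number"}},"required":["deltas"]}

```bash
mkdir -p pics; ls; python3 - <<'E'
from workcell import ctrl
import cv2
o=ctrl.get_obs();print(o)
for n in("scene","top","wrist"):
    c=ctrl.get_calibration(n);print(n,c)
    im=ctrl.get_image(n);cv2.imwrite(f"pics/{n}0.png",im[:,:,::-1])
print(ctrl.nose_length)
E
```

```text
pics
{'t': 0.0, 'qpos': array([ 1.29797482e+00,  4.23828731e-01,  1.63069560e+00, -2.79966563e-05,
        1.08860524e+00, -1.89744937e-02]), 'qvel': array([ 0.00118585,  0.00163317, -0.0016722 , -0.00042469, -0.00137724,
        0.00028791]), 'joint_torque': array([-8.86031285e-04, -5.44622183e+01, -2.73661065e+01,  6.41873502e-02,
        2.31444708e-02, -1.51572394e-04]), 'ee_pos': array([156.78092286, 604.473721  , 246.90703359]), 'orientation': array([ 0.19806972,  1.56179447, -0.20046927]), 'ft_force': array([-0.5204838 ,  1.07115944, -0.32680761]), 'moment': array([-0.02460807, -0.06433924,  0.00196021]), 'width': 87.8471369875381}
scene {'fx': 536.5822291087634, 'fy': 536.5822291087634, 'cx': 281.2847834717966, 'cy': 212.50791298924943, 'dist': array([0.04109544, 0.        , 0.        , 0.        , 0.        ]), 'R': array([[ 0.13689092,  0.99056141, -0.00699762],
       [ 0.66593538, -0.09725419, -0.73964295],
       [-0.73334231,  0.09659044, -0.6729631 ]]), 't': array([ -68.72731851, -250.11584396, 2116.59944054])}
top {'fx': 530.9331591995214, 'fy': 530.9331591995214, 'cx': 289.4625788539275, 'cy': 213.9102748935136, 'dist': array([-0.18067893,  0.        ,  0.        ,  0.        ,  0.        ]), 'R': array([[ 0.01723039, -0.99984863, -0.00241293],
       [-0.99368509, -0.01685646, -0.11093151],
       [ 0.11087404,  0.00430909, -0.99382512]]), 't': array([  -3.29235555,  527.0333675 , 1669.94365605])}
wrist {'fx': 373.1390586116417, 'fy': 373.1390586116417, 'cx': 272.26822022812013, 'cy': 215.0348913244559, 'dist': array([-0.0957835,  0.       ,  0.       ,  0.       ,  0.       ]), 'R': array([[ 2.51354753e-01,  9.67894787e-01, -6.84736295e-04],
       [ 9.32051299e-01, -2.41855616e-01,  2.69789245e-01],
       [ 2.60961997e-01, -6.84510185e-02, -9.62919152e-01]]), 't': array([-623.64633843,  -31.95102226,  389.38965622])}
25.0
```

View pics/scene0.png

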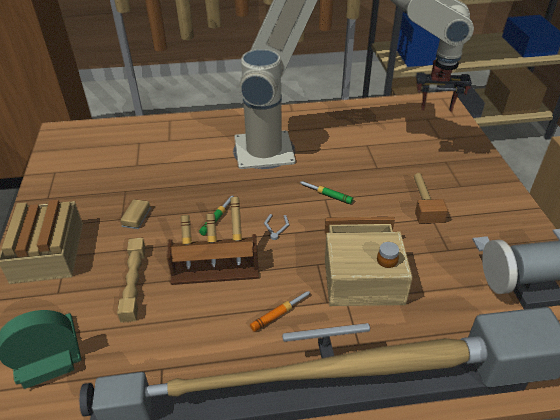

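View pics/top0.png

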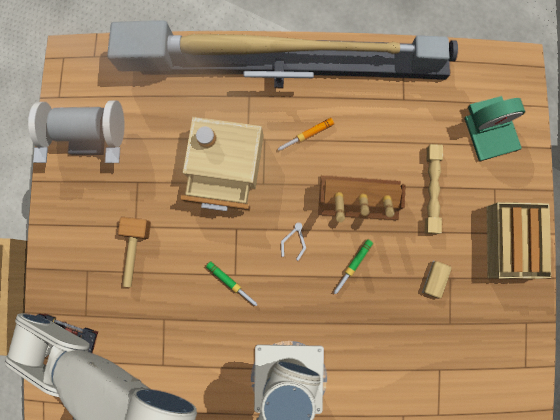

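View pics/wrist0.png

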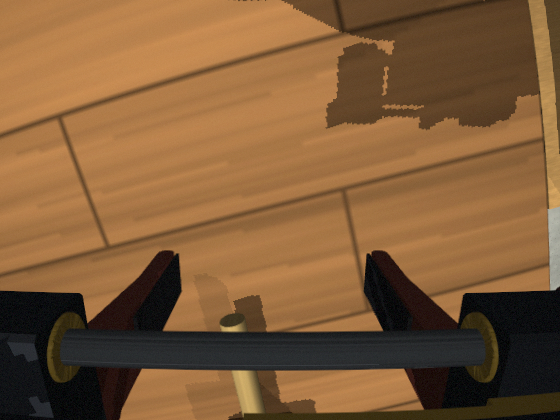

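The scene view shows the chest at about (367,262), with its drawer open towards the robot, and the rack at (213,255) with three handles. The gouge candidates are:
- The rack handles at scene (185,228), (211,227) and (236,218).
- The green look-alikes at scene (217,215) and (327,191).
- The orange look-alike at scene (280,310).

The wooden handle at (236,218) is the longest. I'll confirm that in a crop.

```bash
python3 - <<'E'
import cv2,numpy as np
a=cv2.imread("pics/scene0.png")[185:305,150:310];b=cv2.imread("pics/top0.png")[110:250,170:420]
cv2.imwrite("pics/s_c.png",cv2.resize(a,None,fx=5,fy=5,interpolation=2))
cv2.imwrite("pics/t_c.png",cv2.resize(b,None,fx=3.2,fy=3.2,interpolation=2))
c=cv2.imread("pics/scene0.png")[205:315,310:430]
cv2.imwrite("pics/s_d.png",cv2.resize(c,None,fx=5,fy=5,interpolation=2))
E
```

```text
(no output)
```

View pics/s_c.png

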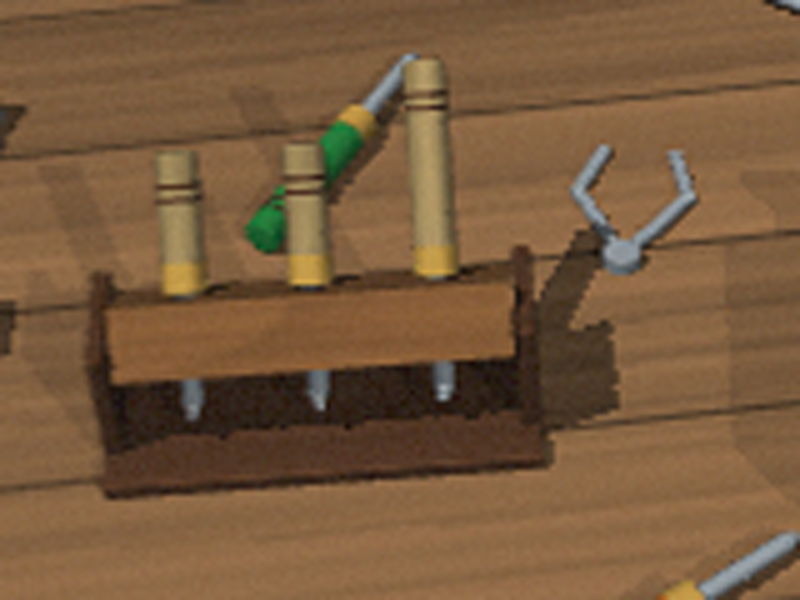

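View pics/t_c.png

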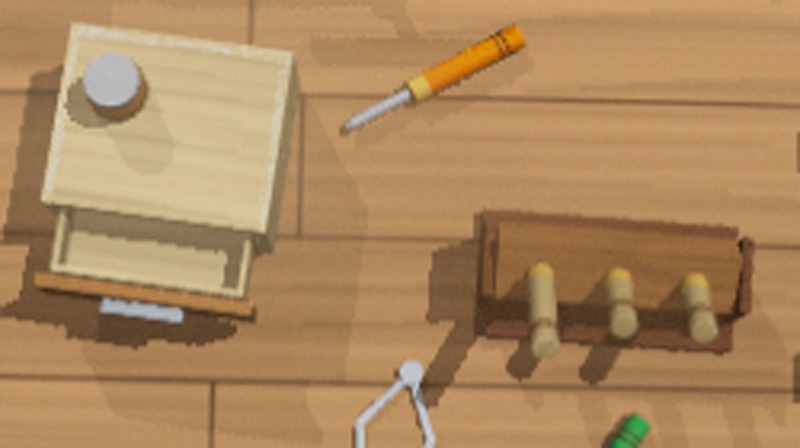

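View pics/s_d.png

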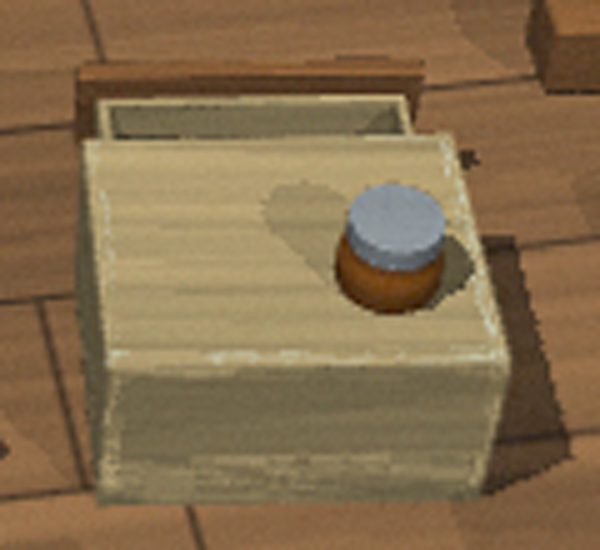

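The crops confirm it. The gouge is the longest wooden handle, at top-crop (543,310) and scene-crop (428,170), next to the chest side. The short ones are at top-crop (621,303) and (699,308). Next I'll turn these pixels into positions.

```bash
cat > h.py <<'E'
import numpy as np,cv2
def ray(c,uv):
    K=np.array([[c['fx'],0,c['cx']],[0,c['fy'],c['cy']],[0,0,1]])
    p=cv2.undistortPoints(np.array([[uv]],float),K,c['dist'])[0,0]
    R=np.array(c['R']);t=np.array(c['t']);d=R.T@np.array([p[0],p[1],1]);return -R.T@t,d/np.linalg.norm(d)
def plane(c,uv,z):
    o,d=ray(c,uv);return o+d*(z-o[2])/d[2]
def proj(c,X):
    K=np.array([[c['fx'],0,c['cx']],[0,c['fy'],c['cy']],[0,0,1]])
    return cv2.projectPoints(np.array([X],float),cv2.Rodrigues(np.array(c['R']))[0],np.array(c['t']),K,c['dist'])[0].reshape(-1,2)
def tri(c1,u1,c2,u2):
    o,d=ray(c1,u1);p,e=ray(c2,u2);n=np.cross(d,e)
    s=np.linalg.solve(np.c_[d,-e,n],p-o);return o+s[0]*d+n*s[2]/2,abs(s[2])*np.linalg.norm(n)
E
python3 - <<'E'
from h import *
from workcell import ctrl
np.set_printoptions(precision=1,suppress=True)
T=ctrl.get_calibration("top");S=ctrl.get_calibration("scene")
t=lambda u,v:(170+u/3.2,110+v/3.2)
s=lambda u,v:(150+u/5,185+v/5)
for n,p,z in [("c_bl",(72,25),120),("c_br",(293,50),120),("c_fr",(267,237),120),("c_fl",(42,203),120),
 ("pull_l",(101,312),92),("pull_r",(183,322),92),("panel_l",(36,275),108),("panel_r",(255,306),108)]:
    print(n,plane(T,t(*p),z))
for n,pt,ps in [("gouge butt",(545,345),(424,65)),("gouge sh",(541,268),(437,272)),("skew butt",(624,329),(303,150)),("part butt",(704,332),(178,157))]:
    print(n,tri(T,t(*pt),S,s(*ps)))
print("butt plane z195",plane(T,t(545,345),197))
for p in [(98,297),(545,268)]:pass
print("rack tl/tr back bottom etc",[plane(T,t(*p),95) for p in [(541,268),(620,273),(695,280)]])
E
```

```text
c_bl [814.5 314.2 120. ]
c_br [791.1  96.7 120. ]
c_fr [606.7 116.9 120. ]
c_fl [636.8 335.2 120. ]
pull_l [535.4 278.5  92. ]
pull_r [527.  198.2  92. ]
panel_l [568.4 340.5 108. ]
panel_r [541.7 127.5 108. ]
gouge butt (array([ 500.4, -140.8,  189.7]), np.float64(3.4662173499234745))
gouge sh (array([ 584.6, -145. ,   98.4]), np.float64(3.2059127518323685))
skew butt (array([ 520.8, -218. ,  149.5]), np.float64(4.133414568152856))
part butt (array([ 519. , -292.5,  152.1]), np.float64(4.994564325191225))
butt plane z195 [ 499.5 -141.9  197. ]
rack tl/tr back bottom etc [array([ 585. , -146.9,   95. ]), array([ 581.6, -223.7,   95. ]), array([ 576.1, -297.1,   95. ])]
```

```bash
cat >> h.py <<'E'
def tool(o): return cv2.Rodrigues(np.array(o['orientation']))[0]
def rel(o,goal,yaxis):
    """tool-frame shift (m) to goal TCP & yaw about tool x so that jaw y || yaxis(world, +-)"""
    R=tool(o);d=R.T@(np.array(goal,float)-o['ee_pos'])/1000
    y=R.T@np.r_[yaxis,0][:3];a=np.arctan2(y[2],y[1]);a=(a+np.pi/2)%np.pi-np.pi/2
    return d,a
E
python3 - <<'E'
from h import *
from workcell import ctrl
np.set_printoptions(precision=3,suppress=True)
o=ctrl.get_obs();print(o['ee_pos'],o['qpos']);print(tool(o))
print(rel(o,[490,243,247],[.12,.993]))
E
```

```text
[156.821 604.608 247.098] [ 1.298  0.424  1.63   0.     1.089 -0.019]
[[-0.     0.251  0.968]
 [-0.001  0.968 -0.251]
 [-1.    -0.001 -0.   ]]
(array([ 0.   , -0.266,  0.413]), np.float64(-0.13357142527246624))
```

{"api": "arm_command", "payload": {
  "deltas": [
    [0, 0, 0, -0.134],
    [0, -0.02, 0.03, 0],
    [0, -0.02, 0.03, 0],
    [0, -0.02, 0.03, 0],
    [0, -0.02, 0.03, 0],
    [0, -0.02, 0.03, 0],
    [0, -0.02, 0.03, 0],
    [0, -0.02, 0.03, 0],
    [0, -0.02, 0.03, 0],
    [0, 0, 0, 0]
  ],
  "hand": 0
}}

```text
t: 1.15
ee_pos: [383.1, 411.4, 244.6]
orientation: [0.083, 1.571, -0.089]
ft_force: [-0.1, -0.3, -0.3]
width: 11.3
```

```bash
python3 - <<'E'
from h import *
from workcell import ctrl
np.set_printoptions(precision=3,suppress=True)
o=ctrl.get_obs();print(o['t'],o['ee_pos'],o['width']);print(rel(o,[490,243,247],[.12,.993]))
E
```

```text
1.15 [383.101 411.367 244.563] 11.314080536988065
(array([-0.002, -0.156,  0.125]), np.float64(0.010590149891101408))
```

{"api": "arm_command", "payload": {
  "deltas": [
    [0, -0.031, 0.025, 0.01],
    [0, -0.031, 0.025, 0],
    [0, -0.031, 0.025, 0],
    [0, -0.031, 0.025, 0],
    [0, -0.031, 0.025, 0],
    [0, 0, 0, 0],
    [0, 0, 0, 0]
  ],
  "hand": 0
}}

```text
t: 1.85
ee_pos: [490.3, 240.1, 243.8]
orientation: [0.092, 1.573, -0.096]
ft_force: [-0.6, 0.0, 0.1]
width: 0.5
```

```bash
python3 - <<'E'
from h import *
from workcell import ctrl
np.set_printoptions(precision=3,suppress=True)
o=ctrl.get_obs();print(o['t'],o['ee_pos'],o['width']);print(rel(o,[490,243,107],[.12,.993]))
c=ctrl.get_calibration("wrist");im=ctrl.get_image("wrist");cv2.imwrite("pics/w1.png",im[:,:,::-1])
for X in ([531,238,89],[594,229.6,89]):print(proj(c,X))
E
```

```text
1.85 [490.295 240.082 243.805] 0.47386470978115947
(array([ 0.137,  0.003, -0.   ]), np.float64(0.00084256907589908))
[[276.898 254.125]]
[[275.707 320.978]]
```

View pics/w1.png

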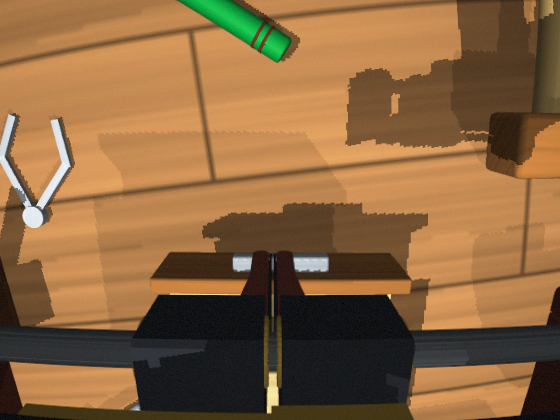

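{"api": "arm_command", "payload": {
  "deltas": [
    [0.035, 0, 0, 0],
    [0.035, 0, 0, 0],
    [0.035, 0, 0, 0],
    [0.034, 0, 0, 0],
    [0, 0, 0, 0],
    [0, 0, 0.01, 0],
    [0, 0, 0.01, 0],
    [0, 0, 0.005, 0],
    [0, 0, 0.005, 0],
    [0, 0, 0, 0]
  ]
}}

```text
t: 2.9
ee_pos: [522.8, 248.6, 108.6]
orientation: [0.088, 1.561, -0.08]
ft_force: [-0.9, -0.1, -0.2]
width: 0.6
```

```bash
python3 - <<'E'
from h import *
from workcell import ctrl
o=ctrl.get_obs();print(o['t'],o['ee_pos'],o['width'],o['ft_force'])
im=ctrl.get_image("wrist");cv2.imwrite("pics/w2.png",im[:,:,::-1])
E
```

```text
2.9 [522.80181158 248.57967096 108.58957669] 0.5945323937896366 [-0.87172929 -0.14151836 -0.23891738]
```

View pics/w2.png

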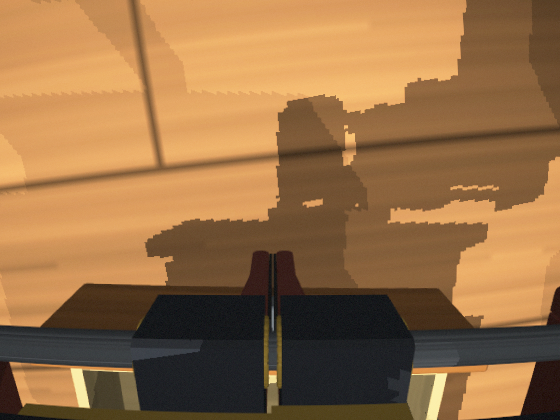

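{"api": "arm_command", "payload": {
  "deltas": [
    [0.003, -0.008, -0.003, 0],
    [0, 0, 0.012, 0],
    [0, 0, 0.012, 0],
    [0, 0, 0.012, 0],
    [0, 0, 0.01, 0],
    [0, 0, 0, 0]
  ]
}}

```text
t: 3.55
ee_pos: [567.6, 234.0, 105.9]
orientation: [0.088, 1.562, -0.082]
ft_force: [0.4, 0.1, -0.1]
width: 0.5
```

```bash
python3 - <<'E'
from h import *
from workcell import ctrl
o=ctrl.get_obs();print(o['t'],o['ee_pos'],o['ft_force'])
im=ctrl.get_image("scene");cv2.imwrite("pics/s3.png",cv2.resize(im[205:315,310:430,::-1],None,fx=5,fy=5))
im=ctrl.get_image("top");cv2.imwrite("pics/t3.png",cv2.resize(im[100:240,160:300,::-1],None,fx=4,fy=4))
E
```

```text
3.55 [567.58487035 233.9740493  105.86352739] [ 0.35696293  0.1454966  -0.14413056]
```

View pics/s3.png

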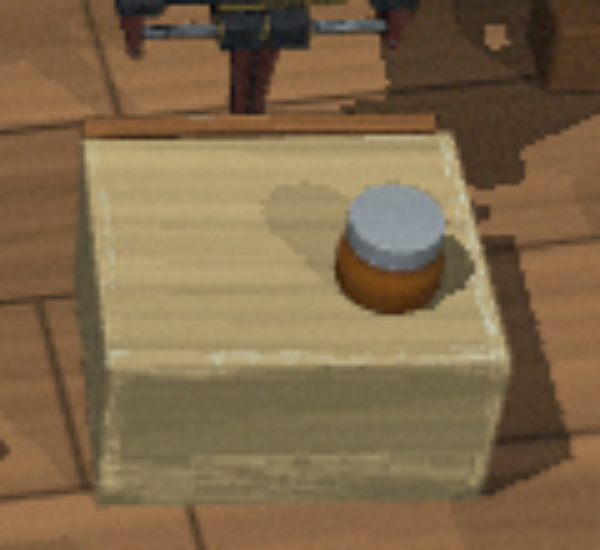

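View pics/t3.png

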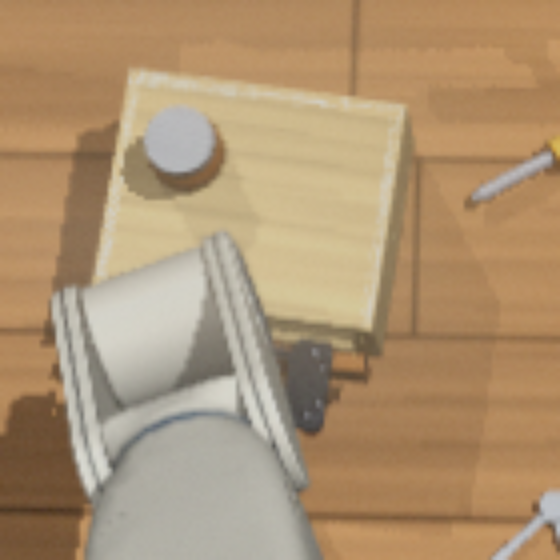

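The drawer followed and is nearly shut. I'll push it on to the detent.

{"api": "arm_command", "payload": {
  "deltas": [
    [0, 0, 0.007, 0],
    [0, 0, 0.007, 0],
    [0, 0, 0.005, 0],
    [0, 0, 0.004, 0]
  ]
}}

```text
t: 4.05
ee_pos: [586.2, 231.5, 105.2]
orientation: [0.085, 1.572, -0.083]
ft_force: [-0.6, 0.2, 0.2]
width: 0.5
```

{"api": "arm_command", "payload": {
  "deltas": [
    [0, 0, 0.004, 0],
    [0, 0, 0.004, 0],
    [0, 0, 0.004, 0]
  ]
}}

```text
t: 4.35
ee_pos: [587.0, 231.3, 105.1]
orientation: [0.085, 1.598, -0.087]
ft_force: [-17.3, 3.6, 15.0]
width: 0.6
```

```bash
python3 - <<'E'
from h import *
from workcell import ctrl
o=ctrl.get_obs();print(o['t'],o['ee_pos'],o['ft_force'])
im=ctrl.get_image("scene");cv2.imwrite("pics/s4.png",cv2.resize(im[205:315,310:430,::-1],None,fx=5,fy=5))
E
```

```text
4.35 [586.98112357 231.28462201 105.11084827] [-17.28536383   3.6423613   15.00535181]
```

View pics/s4.png

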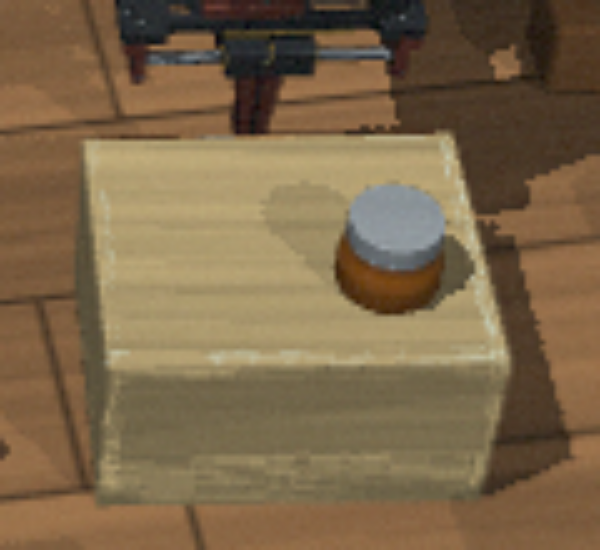

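The force rose to 17 N with no further motion, and the panel now sits flush under the chest top, so the drawer is at its stop. I'll back off and look again.

{"api": "arm_command", "payload": {
  "deltas": [
    [0, 0, -0.01, 0],
    [0, 0, -0.02, 0],
    [0, 0, -0.03, 0],
    [0, 0, -0.03, 0],
    [-0.04, 0, -0.01, 0],
    [-0.04, 0, 0, 0],
    [-0.04, 0, 0, 0],
    [-0.04, 0, 0, 0],
    [-0.04, 0, 0, 0],
    [0, 0, 0, 0]
  ]
}}

```text
t: 5.4
ee_pos: [492.0, 243.2, 315.5]
orientation: [0.085, 1.587, -0.083]
ft_force: [-0.6, 0.4, 0.4]
width: 0.7
```

```bash
python3 - <<'E'
from h import *
from workcell import ctrl
np.set_printoptions(precision=3,suppress=True)
o=ctrl.get_obs();print(o['t'],o['ee_pos'],o['ft_force']);print(tool(o))
c=ctrl.get_calibration("top");im=ctrl.get_image("top");cv2.imwrite("pics/t5.png",cv2.resize(im[100:240,160:420,::-1],None,fx=3,fy=3))
im=ctrl.get_image("scene");cv2.imwrite("pics/s5.png",cv2.resize(im[195:315,310:430,::-1],None,fx=4,fy=4))
E
```

```text
5.4 [491.976 243.182 315.524] [-0.619  0.426  0.436]
[[-0.017  0.106  0.994]
 [ 0.003  0.994 -0.106]
 [-1.     0.001 -0.018]]
```

View pics/t5.png

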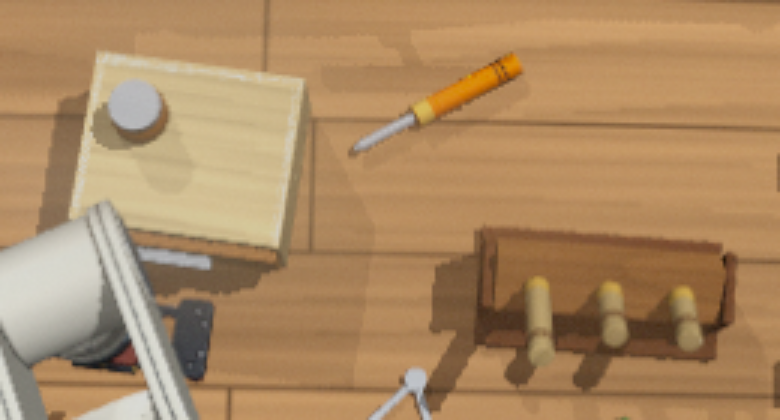

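View pics/s5.png

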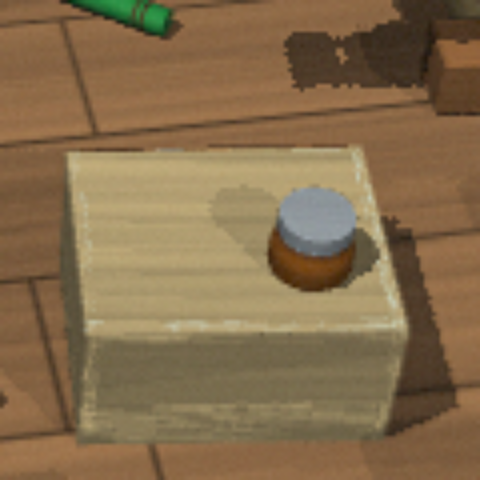

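The drawer stays home after retracting. I'll go above the gouge and look with the wrist camera.

{"api": "arm_command", "payload": {
  "deltas": [
    [0, -0.04, 0.003, -0.05],
    [0, -0.044, 0, 0],
    [0, -0.044, 0, 0],
    [0, -0.044, 0, 0],
    [0, -0.044, 0, 0],
    [0, -0.044, 0, 0],
    [0, -0.044, 0, 0],
    [0, -0.044, 0, 0],
    [0, -0.04, 0, 0],
    [0, 0, 0, 0]
  ],
  "hand": 0.05
}}

```text
t: 6.5
ee_pos: [462.2, -158.9, 293.6]
orientation: [0.037, 1.617, -0.04]
ft_force: [-0.4, -0.0, 0.4]
width: 50.0
```

```bash
python3 - <<'E'
from h import *
from workcell import ctrl
np.set_printoptions(precision=3,suppress=True)
o=ctrl.get_obs();print(o['t'],o['ee_pos'],o['ft_force'],o['width']);print(tool(o))
c=ctrl.get_calibration("wrist");im=ctrl.get_image("wrist");cv2.imwrite("pics/w6.png",im[:,:,::-1])
print(-np.array(c['R']).T@c['t'])
print(proj(c,[585,-146,95]),proj(c,[506,-141,201]))
E
```

```text
6.5 [ 462.184 -158.892  293.584] [-0.431 -0.004  0.378] 49.96684816192666
[[-0.047  0.049  0.998]
 [-0.001  0.999 -0.049]
 [-0.999 -0.003 -0.047]]
[ 394.501 -155.821  433.031]
[[292.219 323.453]] [[303.171 297.416]]
```

View pics/w6.png

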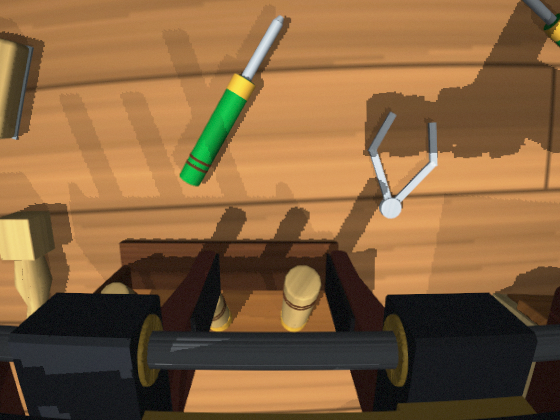

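```bash
python3 - <<'E'
from h import *
from workcell import ctrl
im=cv2.imread("pics/w6.png")[240:345,200:360];cv2.imwrite("pics/w6c.png",cv2.resize(im,None,fx=5,fy=5,interpolation=2))
E
```

```text
(no output)
```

View pics/w6c.png

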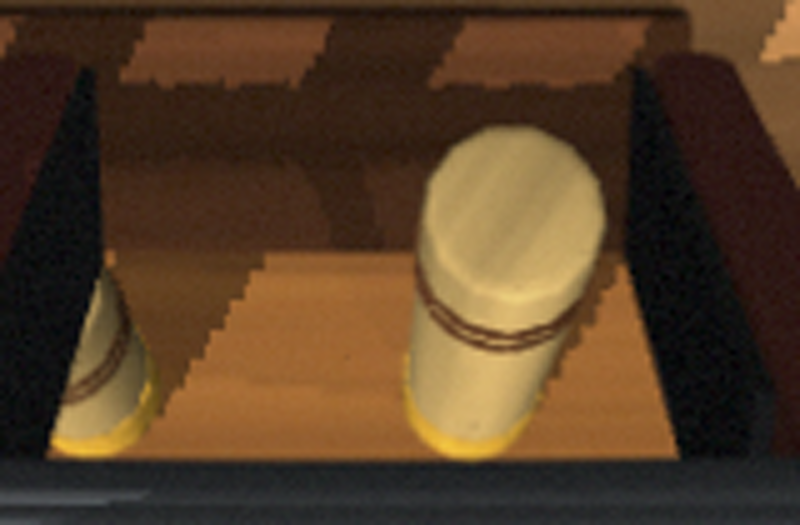

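```bash
python3 - <<'E'
from h import *
from workcell import ctrl
np.set_printoptions(precision=3,suppress=True)
c=ctrl.get_calibration("wrist");T=ctrl.get_calibration("top");S=ctrl.get_calibration("scene")
u=(200+515/5,240+210/5)
B=plane(c,u,201.5);print("butt",B)
print(tri(c,u,T,(170+546/3.2,110+345/3.2)),plane(T,(170+546/3.2,110+345/3.2),201.5))
yaw=-3.2*np.pi/180;xr=np.array([np.cos(yaw),np.sin(yaw),0])
a=-np.sin(np.radians(35))*xr+np.array([0,0,np.cos(np.radians(35))])
for z in(0,90):print(z,B+(z-130)*a)
for n,C in(("w",c),("t",T),("s",S)):
  print(n,proj(C,B-130*a),proj(C,B))
o=ctrl.get_obs();R=tool(o);G=B-40*a
print(rel(o,G-6*R[:,0],[-xr[1],xr[0]]), rel(o,G-6*R[:,0]-R[:,0]*60,[-xr[1],xr[0]]))
E
```

```text
butt [ 494.01  -139.001  201.5  ]
(array([ 498.688, -140.754,  193.579]), np.float64(5.157856683899383)) [ 499.008 -142.347  201.5  ]
0 [ 568.458 -143.163   95.01 ]
90 [ 516.917 -140.282  168.734]
w [[292.514 309.188]] [[303. 282.]]
t [[337.815 199.036]] [[339.453 219.522]]
s [[237.141 236.366]] [[234.404 193.563]]
(array([0.116, 0.02 , 0.06 ]), np.float64(0.007075407052860694)) (array([0.056, 0.02 , 0.06 ]), np.float64(0.007075407052860694))
```

{"api": "arm_command", "payload": {
  "deltas": [
    [0.02, 0.01, 0.03, 0.007],
    [0.02, 0.009, 0.033, 0],
    [0.016, 0, 0, 0],
    [0, 0, 0, 0],
    [0, 0, 0, 0]
  ]
}}

```text
t: 7.05
ee_pos: [522.4, -136.7, 227.0]
orientation: [0.045, 1.626, -0.042]
ft_force: [-0.5, 0.0, 0.8]
width: 49.9
```

```bash
python3 - <<'E'
from h import *
from workcell import ctrl
np.set_printoptions(precision=3,suppress=True)
o=ctrl.get_obs();R=tool(o);print(o['t'],o['ee_pos'],o['width']);print(R)
print(rel(o,np.array([520,-141.8,168.7])-6*R[:,0],[.056,.998]))
c=ctrl.get_calibration("wrist");im=ctrl.get_image("wrist");cv2.imwrite("pics/w7.png",im[:,:,::-1])
im=ctrl.get_image("scene");cv2.imwrite("pics/s7.png",cv2.resize(im[140:300,130:330,::-1],None,fx=4,fy=3.5))
E
```

```text
7.05 [ 522.423 -136.74   226.958] 49.93316044293017
[[-0.055  0.055  0.997]
 [ 0.003  0.998 -0.055]
 [-0.998  0.    -0.056]]
(array([ 0.052, -0.005,  0.001]), np.float64(0.0006706465227932501))
```

View pics/w7.png

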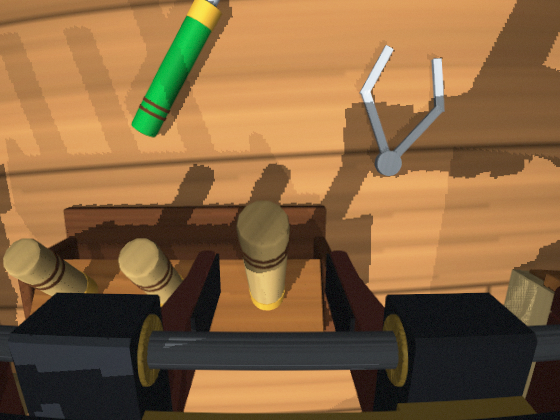

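View pics/s7.png

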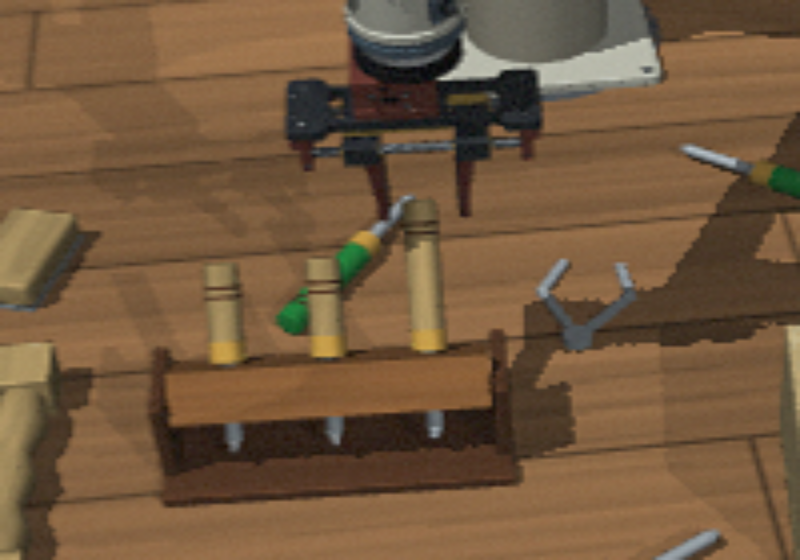

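```bash
python3 - <<'E'
from h import *
from workcell import ctrl
c=ctrl.get_calibration("wrist");B=plane(c,(264,222),201.5);print(B)
o=ctrl.get_obs();R=tool(o)
for p in ([520,-141.8,168.7],B+[22.9,-1.3,-32.8]):print(rel(o,np.array(p)-6*R[:,0],[.056,.998])[0])
E
```

```text
[ 495.67616906 -140.03989717  201.5       ]
[ 0.05299748 -0.00479041  0.00113593]
[ 0.05307645 -0.00441048 -0.0003092 ]
```

Both estimates agree, so I'll descend and then close.

{"api": "arm_command", "payload": {
  "deltas": [
    [0, -0.005, 0, 0],
    [0.015, 0, 0, 0],
    [0.015, 0, 0, 0],
    [0.013, 0, 0, 0],
    [0.009, 0, 0, 0],
    [0, 0, 0, 0]
  ]
}}

```text
t: 7.75
ee_pos: [520.7, -144.2, 179.1]
orientation: [0.044, 1.616, -0.046]
ft_force: [-1.3, -0.4, -0.3]
width: 50.2
```

```bash
python3 - <<'E'
from h import *
from workcell import ctrl
np.set_printoptions(precision=3,suppress=True)
o=ctrl.get_obs();R=tool(o);print(o['t'],o['ee_pos'],o['ft_force'],R[:,0])
print(rel(o,np.array([519,-141.5,168.7])-6*R[:,0],[.056,.998]))
im=ctrl.get_image("wrist");cv2.imwrite("pics/w8.png",im[:,:,::-1])
E
```

```text
7.75 [ 520.713 -144.246  179.079] [-1.292 -0.437 -0.296] [-0.045  0.    -0.999]
(array([ 0.004,  0.003, -0.001]), np.float64(-0.0008635686856020008))
```

View pics/w8.png

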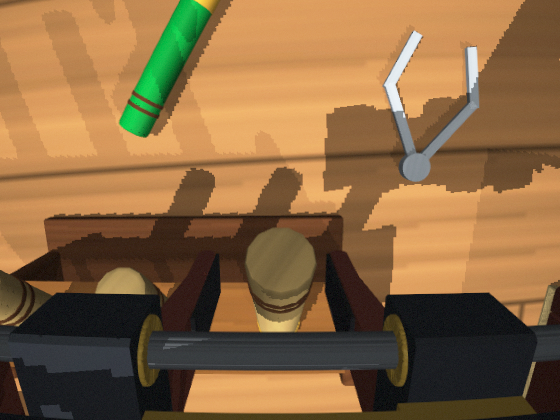

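{"api": "arm_command", "payload": {
  "deltas": [
    [0.004, 0.003, -0.001, 0],
    [0, 0, 0, 0]
  ]
}}

```text
t: 8.0
ee_pos: [520.6, -141.3, 176.3]
orientation: [0.044, 1.613, -0.046]
ft_force: [-0.4, -0.2, 0.1]
width: 50.0
```

{"api": "arm_command", "payload": {
  "deltas": [
    [0, 0, 0, 0],
    [0, 0, 0, 0],
    [0, 0, 0, 0],
    [0, 0, 0, 0],
    [0, 0, 0, 0],
    [0, 0, 0, 0]
  ],
  "hand": 0.0
}}

```text
t: 8.6
ee_pos: [521.4, -141.3, 177.3]
orientation: [0.043, 1.611, -0.046]
ft_force: [0.3, 1.2, -0.6]
width: 25.1
```

```bash
python3 - <<'E'
from h import *
from workcell import ctrl
np.set_printoptions(precision=3,suppress=True)
o=ctrl.get_obs();R=tool(o);print(o['t'],o['ee_pos'],o['ft_force'],o['width']);print(R)
s=np.radians(35);a=np.array([-np.sin(s)*.998,np.sin(s)*.056,np.cos(s)]);print("tool dir per mm of draw",R.T@a)
im=ctrl.get_image("wrist");cv2.imwrite("pics/w9.png",im[:,:,::-1])
E
```

```text
8.6 [ 521.353 -141.275  177.333] [ 0.295  1.211 -0.602] 25.106954269065035
[[-0.041  0.057  0.998]
 [-0.001  0.998 -0.057]
 [-0.999 -0.003 -0.041]]
tool dir per mm of draw [-0.795 -0.003 -0.606]
```

View pics/w9.png

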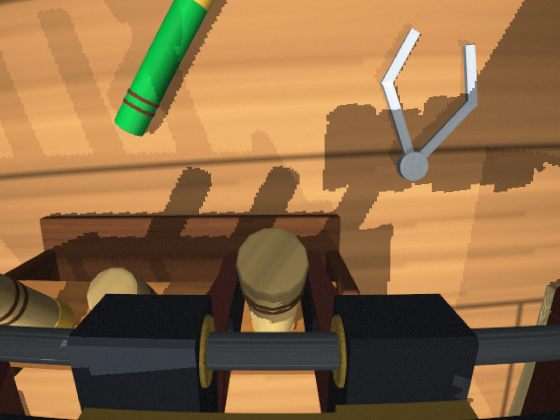

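It's gripped, with the opening at 25 mm. I'll draw it along its axis.

{"api": "arm_command", "payload": {
  "deltas": [
    [-0.008, 0, -0.006, 0],
    [-0.008, 0, -0.006, 0],
    [-0.008, 0, -0.006, 0],
    [-0.008, 0, -0.006, 0],
    [-0.008, 0, -0.006, 0],
    [-0.008, 0, -0.006, 0]
  ]
}}

```text
t: 9.25
ee_pos: [483.6, -138.8, 230.1]
orientation: [0.043, 1.614, -0.046]
ft_force: [-0.8, 0.1, -1.9]
width: 25.6
```

```bash
python3 - <<'E'
from h import *
from workcell import ctrl
np.set_printoptions(precision=3,suppress=True)
o=ctrl.get_obs();R=tool(o);print(o['t'],o['ee_pos'],o['ft_force'],o['width']);print(R[:,0])
im=ctrl.get_image("scene");cv2.imwrite("pics/s10.png",cv2.resize(im[140:300,130:330,::-1],None,fx=4,fy=3.5))
E
```

```text
9.25 [ 483.591 -138.755  230.12 ] [-0.763  0.119 -1.867] 25.63568938018562
[-0.044 -0.    -0.999]
```

View pics/s10.png

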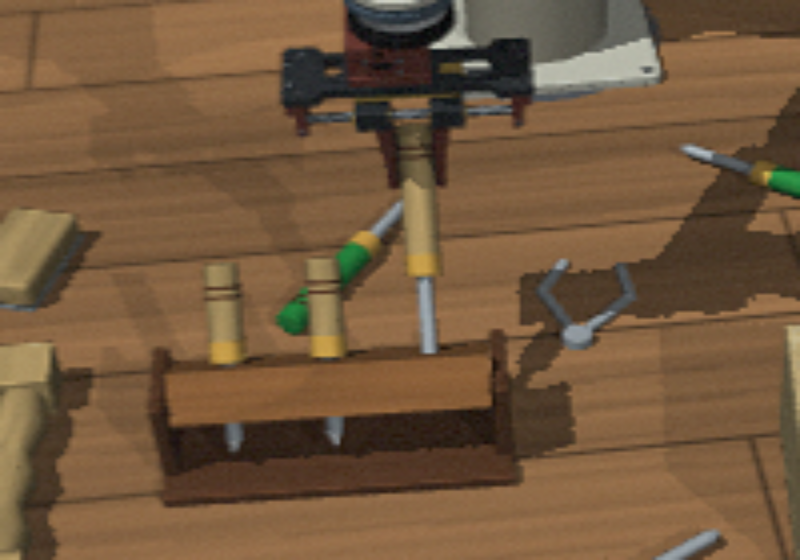

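{"api": "arm_command", "payload": {
  "deltas": [
    [-0.008, 0, -0.006, 0],
    [-0.008, 0, -0.006, 0],
    [-0.008, 0, -0.006, 0],
    [-0.03, 0, -0.01, 0],
    [-0.03, 0, -0.01, 0],
    [0, 0, 0, 0],
    [0, 0, 0, 0]
  ]
}}

```text
t: 10.0
ee_pos: [445.9, -136.4, 322.6]
orientation: [0.043, 1.611, -0.047]
ft_force: [0.3, -0.1, -0.7]
width: 25.5
```

```bash
python3 - <<'E'
from h import *
from workcell import ctrl
np.set_printoptions(precision=3,suppress=True)
o=ctrl.get_obs();R=tool(o);print(o['t'],o['ee_pos'],o['ft_force'],o['width'],o['qpos']);print(R)
im=ctrl.get_image("scene");cv2.imwrite("pics/s11.png",cv2.resize(im[80:300,130:330,::-1],None,fx=4,fy=2.7))
im=ctrl.get_image("top");cv2.imwrite("pics/t11.png",im[:,:,::-1])
im=ctrl.get_image("wrist");cv2.imwrite("pics/w11.png",im[:,:,::-1])
E
```

```text
10.0 [ 445.943 -136.404  322.637] [ 0.264 -0.077 -0.652] 25.473341764094254 [-0.314  0.113  1.869 -0.015  1.198 -1.822]
[[-0.041  0.057  0.998]
 [-0.001  0.998 -0.057]
 [-0.999 -0.004 -0.041]]
```

View pics/s11.png

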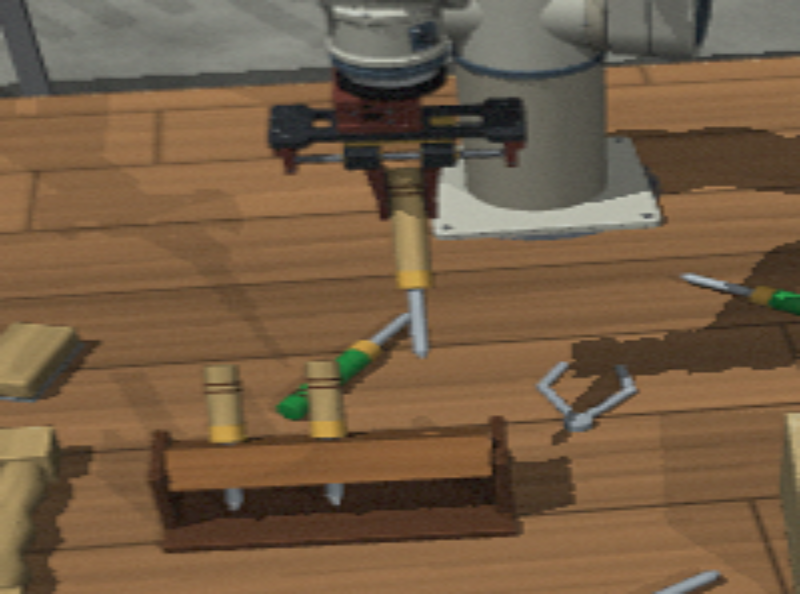

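View pics/t11.png

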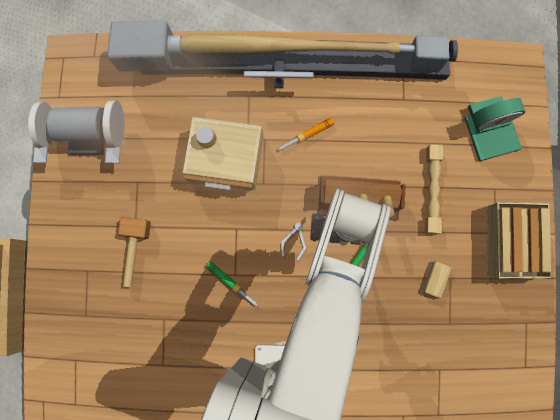

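View pics/w11.png

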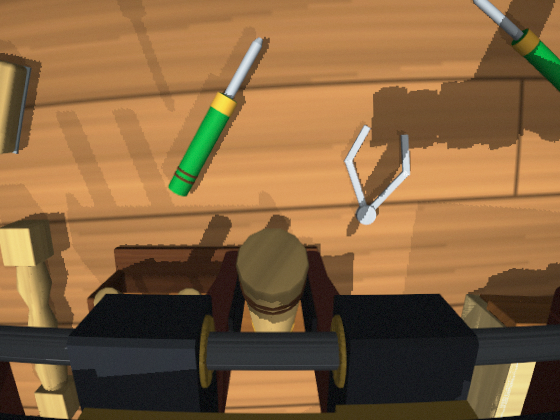

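The gouge is out and held at its slant, with the tip near z≈180 mm. The interface has no tilt, so I'll swing the gouge level in the grip. I'll trail its tip over clear bench while lowering the hand. First I'll find a clear patch.

```bash
python3 - <<'E'
from h import *
from workcell import ctrl
np.set_printoptions(precision=0,suppress=True)
T=ctrl.get_calibration("top")
for p in [(425,295),(440,300),(450,265),(340,120),(425,80),(425,165),(330,280),(345,293),(380,390),(540,390),(490,275),(428,232)]:print(p,plane(T,p,0))
E
```

```text
(425, 295) [ 272. -439.    0.]
(440, 300) [ 256. -490.    0.]
(450, 265) [ 371. -524.    0.]
(340, 120) [ 849. -158.    0.]
(425, 80) [1001. -452.    0.]
(425, 165) [ 702. -443.    0.]
(330, 280) [ 318. -128.    0.]
(345, 293) [ 277. -177.    0.]
(380, 390) [ -35. -296.    0.]
(540, 390) [ -51. -846.    0.]
(490, 275) [ 338. -661.    0.]
(428, 232) [ 478. -450.    0.]
```

{"api": "arm_command", "payload": {
  "deltas": [
    [-0.005, -0.042, 0.004, 0.09],
    [0, -0.042, 0.004, 0.09],
    [0, -0.042, 0.004, 0.09],
    [0, -0.042, 0.004, 0.09],
    [0, -0.042, 0.004, 0.09],
    [0, -0.042, 0.004, 0.09],
    [0, -0.042, 0.004, 0.09],
    [0, -0.042, 0.004, 0.09],
    [0, -0.042, 0.004, 0.09],
    [0, -0.042, 0.004, 0.09]
  ]
}}

```text
t: 11.15
ee_pos: [292.8, -523.8, 316.9]
orientation: [0.759, 1.492, -0.781]
ft_force: [1.4, -1.0, 0.2]
width: 25.7
```

```bash
python3 - <<'E'
from h import *
from workcell import ctrl
np.set_printoptions(precision=3,suppress=True)
o=ctrl.get_obs();R=tool(o);print(o['t'],o['ee_pos'],o['ft_force'],o['width'],o['qpos']);print(R)
E
```

```text
11.15 [ 292.792 -523.771  316.864] [ 1.383 -1.012  0.206] 25.650258839642678 [-1.061  0.335  1.595 -0.045  1.254 -1.636]
[[-0.058  0.829  0.556]
 [ 0.016  0.557 -0.83 ]
 [-0.998 -0.039 -0.045]]
```

{"api": "arm_command", "payload": {
  "deltas": [
    [0, -0.036, -0.02, 0.09],
    [0, -0.036, -0.017, 0.09],
    [0, -0.036, -0.014, 0.09],
    [0, -0.036, -0.01, 0.09],
    [0, -0.036, -0.005, 0.09],
    [0, -0.036, 0, 0.0],
    [0, 0, 0, 0],
    [0, 0, 0, 0]
  ]
}}

```text
t: 11.95
ee_pos: [51.3, -540.5, 316.7]
orientation: [1.124, 1.334, -1.15]
ft_force: [0.7, 0.8, -0.6]
width: 25.6
```

```bash
python3 - <<'E'
from h import *
from workcell import ctrl
np.set_printoptions(precision=3,suppress=True)
o=ctrl.get_obs();R=tool(o);print(o['t'],o['ee_pos'],o['ft_force'],o['width'],o['qpos']);print(R)
im=ctrl.get_image("scene");cv2.imwrite("pics/s12.png",im[:,:,::-1])
im=ctrl.get_image("top");cv2.imwrite("pics/t12.png",im[:,:,::-1])
E
```

```text
11.95 [  51.323 -540.539  316.725] [ 0.66   0.784 -0.613] 25.642977463661918 [-1.467  0.246  1.72  -0.063  1.218 -1.557]
[[-0.063  0.992  0.112]
 [ 0.035  0.114 -0.993]
 [-0.997 -0.059 -0.042]]
```

View pics/s12.png

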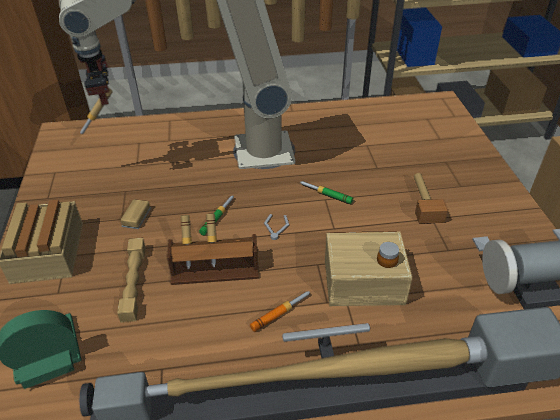

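View pics/t12.png

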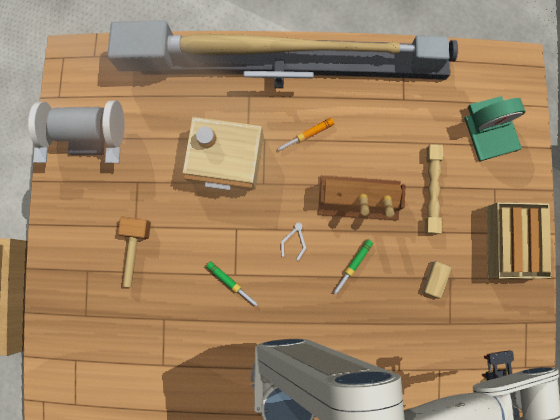

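{"api": "arm_command", "payload": {
  "deltas": [
    [0.03, 0, 0.02, 0],
    [0.03, 0, 0.02, 0],
    [0.03, 0, 0.02, 0],
    [0.03, 0, 0, 0],
    [0.025, 0, 0, 0],
    [0, 0, 0, 0],
    [0, 0, 0, 0]
  ]
}}

```text
t: 12.75
ee_pos: [60.1, -598.3, 164.0]
orientation: [1.112, 1.337, -1.14]
ft_force: [-0.1, 0.2, -0.7]
width: 25.5
```

```bash
python3 - <<'E'
from h import *
from workcell import ctrl
np.set_printoptions(precision=3,suppress=True)
o=ctrl.get_obs();R=tool(o);print(o['t'],o['ee_pos'],o['ft_force'],o['width']);print(R[:,0])
im=ctrl.get_image("scene");cv2.imwrite("pics/s13.png",cv2.resize(im[0:160,20:180,::-1],None,fx=3.7,fy=3.7))
E
```

```text
12.75 [  60.136 -598.344  164.043] [-0.084  0.222 -0.681] 25.469504877257467
[-0.062  0.032 -0.998]
```

View pics/s13.png

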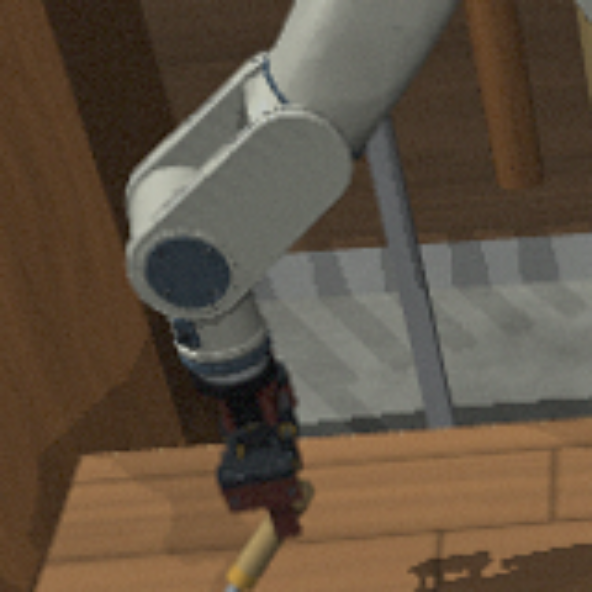

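Now I'll lower it gradually while pulling inward.

{"api": "arm_command", "payload": {
  "deltas": [
    [0.008, 0, -0.004, 0],
    [0.008, 0, -0.008, 0],
    [0.006, 0, -0.009, 0],
    [0.006, 0, -0.009, 0],
    [0.006, 0, -0.009, 0]
  ]
}}

```text
t: 13.3
ee_pos: [53.8, -558.8, 134.4]
orientation: [1.104, 1.33, -1.144]
ft_force: [0.7, -1.4, 1.2]
width: 25.8
```

```bash
python3 - <<'E'
from h import *
from workcell import ctrl
np.set_printoptions(precision=3,suppress=True)
o=ctrl.get_obs();R=tool(o);print(o['t'],o['ee_pos'],o['ft_force'],o['moment'],o['width']);print(R[:,0])
im=ctrl.get_image("scene");cv2.imwrite("pics/s14.png",cv2.resize(im[40:200,20:180,::-1],None,fx=3.7,fy=3.7))
E
```

```text
13.3 [  53.813 -558.843  134.409] [ 0.686 -1.35   1.208] [-0.606 -0.121  0.031] 25.809555076218
[-0.061  0.022 -0.998]
```

View pics/s14.png

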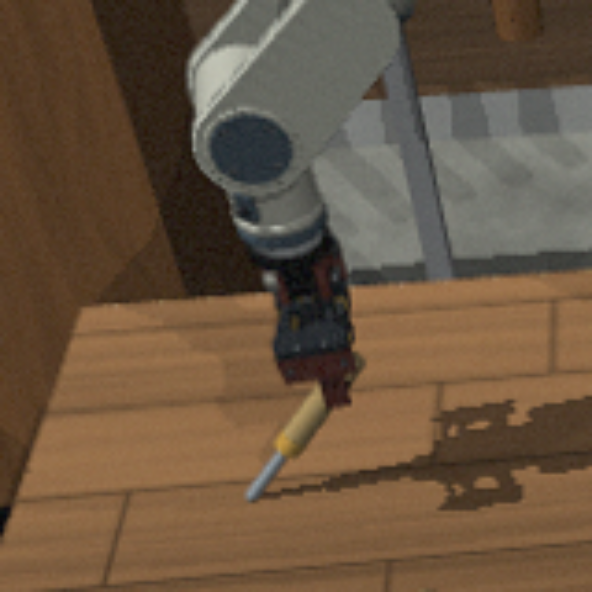

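The tip is on the bench and the gouge pivots under a light force of about 2 N. I'll carry on.

{"api": "arm_command", "payload": {
  "deltas": [
    [0.007, 0, -0.008, 0],
    [0.007, 0, -0.008, 0],
    [0.007, 0, -0.008, 0],
    [0.007, 0, -0.007, 0],
    [0.007, 0, -0.007, 0],
    [0.007, 0, -0.006, 0],
    [0.007, 0, -0.006, 0]
  ]
}}

```text
t: 14.05
ee_pos: [43.5, -505.0, 84.3]
orientation: [1.101, 1.326, -1.146]
ft_force: [0.5, -0.8, -0.4]
width: 25.5
```

```bash
python3 - <<'E'
from h import *
from workcell import ctrl
np.set_printoptions(precision=3,suppress=True)
o=ctrl.get_obs();R=tool(o);print(o['t'],o['ee_pos'],o['ft_force'],o['moment'],o['width']);print(R[:,0])
im=ctrl.get_image("scene");cv2.imwrite("pics/s15.png",cv2.resize(im[40:200,20:180,::-1],None,fx=3.7,fy=3.7))
E
```

```text
14.05 [  43.54  -505.007   84.304] [ 0.524 -0.829 -0.357] [-0.448  0.014 -0.02 ] 25.460696370717372
[-0.06   0.018 -0.998]
```

View pics/s15.png

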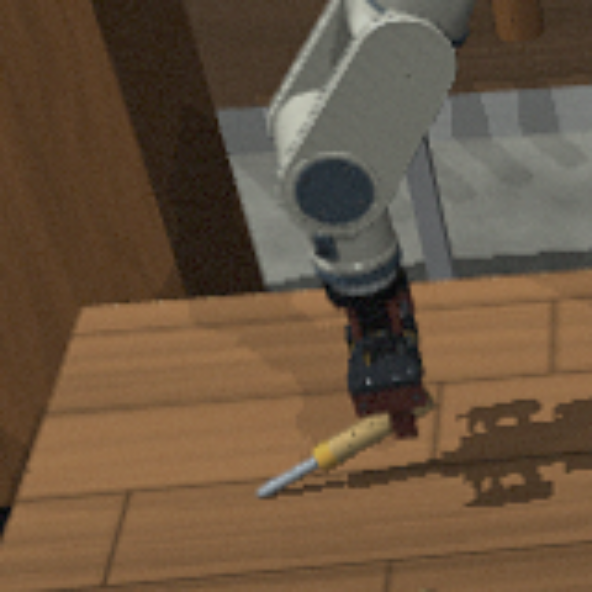

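{"api": "arm_command", "payload": {
  "deltas": [
    [0.007, 0, -0.005, 0],
    [0.007, 0, -0.005, 0],
    [0.007, 0, -0.004, 0],
    [0.007, 0, -0.004, 0],
    [0.007, 0, -0.003, 0],
    [0.006, 0, -0.003, 0],
    [0, 0, 0, 0]
  ]
}}

```text
t: 14.8
ee_pos: [37.3, -476.0, 38.8]
orientation: [1.104, 1.329, -1.144]
ft_force: [0.0, 0.8, 1.2]
width: 25.1
```

{"api": "arm_command", "payload": {
  "deltas": [
    [-0.015, 0, 0, 0],
    [-0.03, 0, 0, 0],
    [-0.035, 0, 0, 0],
    [-0.035, 0, 0, 0],
    [-0.035, 0, 0, 0],
    [-0.035, 0, 0, 0],
    [-0.035, 0, 0, 0],
    [-0.02, 0, 0, 0],
    [0, 0, 0, 0],
    [0, 0, 0, 0]
  ]
}}

```text
t: 15.8
ee_pos: [51.8, -475.9, 283.7]
orientation: [1.118, 1.343, -1.135]
ft_force: [-0.3, -0.8, -1.1]
width: 25.4
```

```bash
python3 - <<'E'
from h import *
from workcell import ctrl
np.set_printoptions(precision=3,suppress=True)
o=ctrl.get_obs();R=tool(o);print(o['t'],o['ee_pos'],o['ft_force'],o['width'],o['qvel']);print(R)
for n in("scene","top","wrist"):
  im=ctrl.get_image(n);cv2.imwrite(f"pics/{n}16.png",im[:,:,::-1])
  if n=="scene":cv2.imwrite("pics/s16.png",cv2.resize(im[0:160,20:180,::-1],None,fx=3.7,fy=3.7))
E
```

```text
15.8 [  51.76  -475.927  283.743] [-0.321 -0.833 -1.073] 25.371410010057204 [ 0.    -0.011 -0.006 -0.     0.007 -0.002]
[[-0.062  0.99   0.126]
 [ 0.041  0.129 -0.991]
 [-0.997 -0.056 -0.048]]
```

View pics/s16.png

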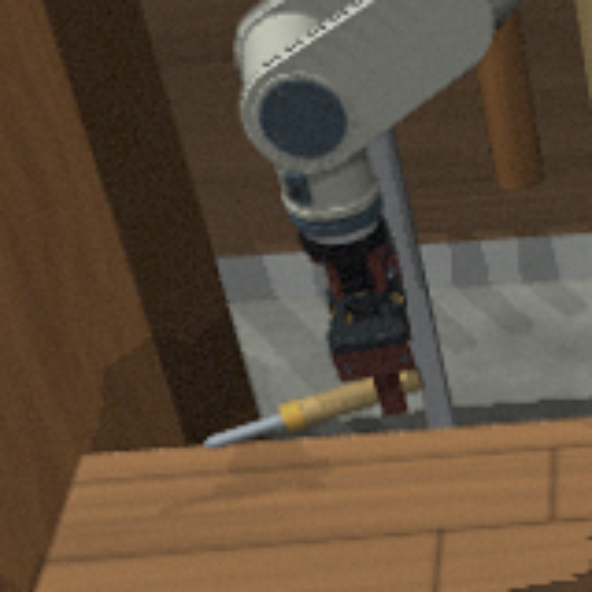

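View pics/top16.png

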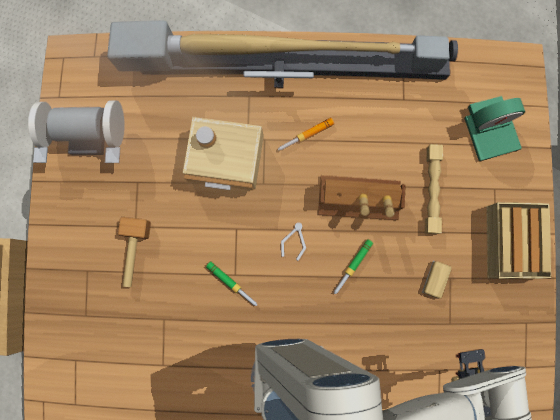

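View pics/wrist16.png

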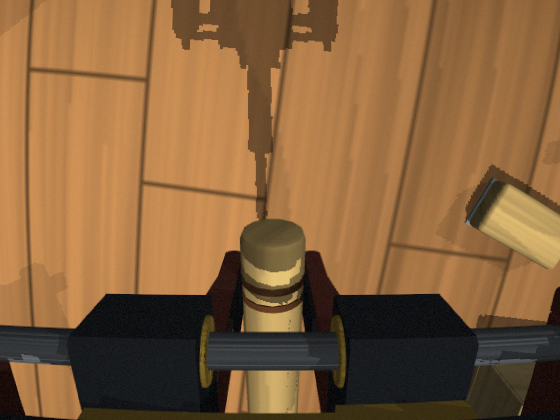

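```bash
python3 - <<'E'
from h import *
from workcell import ctrl
np.set_printoptions(precision=1,suppress=True)
S=ctrl.get_calibration("scene");ob=ctrl.get_obs();R=tool(ob);G=ob['ee_pos']+6*R[:,0];n=R[:,1]
P=[]
for u,v in[(207,443),(285,415),(418,380)]:
    o,d=ray(S,(20+u/3.7,v/3.7));X=o+d*((G-o)@n)/(d@n);P.append(X);print(X)
for a,b in((0,2),(0,1),(1,2)):
    e=P[b]-P[a];print(np.linalg.norm(e),np.degrees(np.arcsin(e[2]/np.linalg.norm(e))))
print(ob['t'],G)
E
```

```text
[  71.2 -645.2  238.3]
[  62.7 -572.3  256.6]
[  47.8 -450.   274.4]
199.93908149416643 10.409866885273079
75.66295047450743 14.01784163796399
124.51796520641041 8.218339542708474
15.95 [  51.3 -475.4  276.8]
```

The tilt is about 10° from level, with the tip at z≈238 mm and the butt at z≈274 mm. I'll hold for a second and check that it doesn't sag.

{"api": "arm_command", "payload": {
  "deltas": [
    [0, 0, 0, 0],
    [0, 0, 0, 0],
    [0, 0, 0, 0],
    [0, 0, 0, 0],
    [0, 0, 0, 0],
    [0, 0, 0, 0],
    [0, 0, 0, 0],
    [0, 0, 0, 0],
    [0, 0, 0, 0],
    [0, 0, 0, 0]
  ]
}}

```text
t: 16.95
ee_pos: [51.3, -474.0, 279.1]
orientation: [1.124, 1.351, -1.131]
ft_force: [-0.2, -0.8, -0.4]
width: 25.4
```

```bash
python3 - <<'E'
from h import *
from workcell import ctrl
o=ctrl.get_obs();print(o['t'],o['ee_pos'],o['width'],o['qvel'].round(4))
im=ctrl.get_image("scene")[:,:,::-1];cv2.imwrite("pics/s17.png",cv2.resize(im[0:160,20:180],None,fx=3.7,fy=3.7))
t=ctrl.get_image("top")[:,:,::-1];a=cv2.imread("pics/top0.png")
d=cv2.absdiff(a,t).max(2);
for n,(x0,x1,y0,y1) in dict(mallet=(115,152,215,290),wax=(192,217,124,148),sander=(420,455,258,303),calip=(275,310,220,262),spindle=(425,445,142,236)).items():print(n,(d[y0:y1,x0:x1]>40).mean().round(3))
E
```

```text
16.95 [  51.27660688 -473.98231174  279.13015338] 25.422331430110628 [-0.0004 -0.0001 -0.0007 -0.0011 -0.0015 -0.0018]
mallet 0.0
wax 0.0
sander 0.0
calip 0.076
spindle 0.0
```

View pics/s17.png

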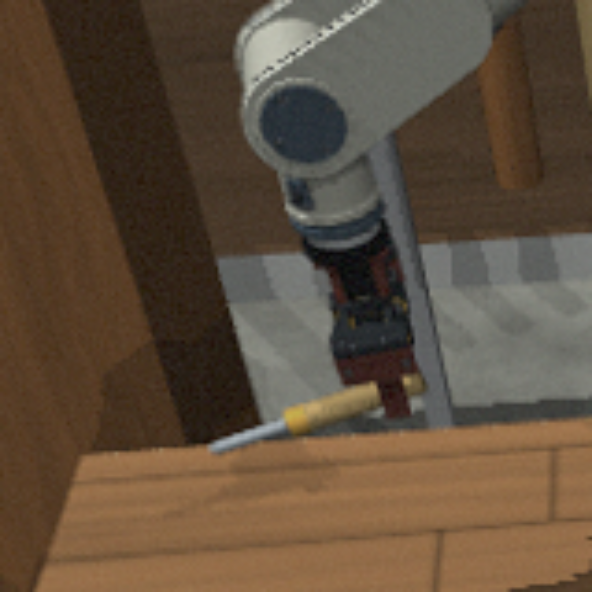

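```bash
python3 -c "
from workcell import ctrl
print(ctrl.close_job())"
```

```text
the job is handed in; nothing more can be done
None
```

I handed the job in at about 17 s of the 61 s allowed. The drawer is home, and the gouge is held near level, still and clear of everything else; `close_job` reports no verdict.

**Drawer:** I pushed it with closed fingertips until it hit its stop at 17 N. The later top and scene pictures still show it flush with the chest.

**Gouge:** I picked out the longest wooden handle in the rack and drew it along its axis. The moves allow no tilt of the hand, so I swung the gouge level in the grip by trailing its tip over an empty patch of bench (forces of about 2 N). Then I lifted it.

**Last checks:**
- **Level:** The axis was about 10° from level, measured from a picture on reaching the final height (allowed 20°).
- **Height:** At that moment the tip was about 238 mm and the handle end about 274 mm above the bench. The hand settled about 4–5 mm lower over the next second, so the tip was near 233 mm at hand-in.
- **Still:** Joint speeds were near zero. The tilt changed by only about half a degree over that second, and the fingers stayed closed on the handle at 25.4 mm.
- **Bystanders:** Comparing the top picture with the first one, the mallet, wax, sander and spindle had not changed. The calipers' area changed by about 8%; they look to be in the same place, so I put this down to the gouge's shadow no longer falling there. The two short tools look unmoved in the pictures, but I did not measure them.

**Disagreement:** Before the grasp, the top and wrist cameras placed the gouge's handle end about 5 mm apart. The grip held anyway.

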